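# Refit the intercom's talk knob and hold it pressed

## Robot

A 6-joint arm with a two-finger parallel gripper is mounted at the origin on a cart in front of the work surface, level with it; the furniture and walls round the work are solid. World frame = base frame: x ahead of the robot, y to its left, z up, the work surface at z = 0. Lengths are in mm, angles in rad, forces in N, time in s.
With the tool pointing down it reaches from about 375 to 925 mm from the base axis. Payload 5.7 kg.
Tool frame: the origin (TCP) lies at the very end of the fingers, on their centre line; the grasp point (between the pads) lies 19 mm behind it; z points along the fingers, y is the line along which they close (so a half turn about z gives the same grasp; the last joint's range is limited). The gripper opens to 85 mm and grips with 20 to 120 N. Pads are 22 mm wide; open, the fingers measure 114 mm over their backs; the gripper's body (76 mm by 85 mm) begins 54 mm behind the grasp point. The pads swing forward as they close: fully open they stand 13 mm farther back than shut.
Start: joints at [-1.398, 0.359, 1.51, -0, 1.272, -0.115], TCP at [170.291, -575.295, 231.267] pointing down, gripper open.
Joint ranges: [-2.97, 2.97], [-1.01, 2.36], [0.21, 2.38], [-0.96, 4.11], [0.2, 2.71], [-2.98, 2.98]. Speed limits (rad/s): [2.39, 2.39, 3.14, 3.14, 3.14, 3.14].

## Interface

Orientations are given as a unit quaternion [x, y, z, w].
In Python, from plant import env gives the robot as it stands.
- The arm moves only by the tool move_arm, never from a script. Its argument "plan" is a list of rows, each a list of 3 entries, a list of its own where there are three numbers: the shift along the world's x, y, z each as a share of 250 mm, from -1 to 1, then the turn about the world's z as a share of 45 degrees, from -1 to 1, then the opening, from -1 (shut) to 1 (fully open). In form: [[[x, y, z], turn, claw], ...]. A call has exactly 10 rows; each row is the pose to reach, as a shift and turn from the pose commanded when the call began; what a row does not reach only later rows make up. A row lasts 1/10 s, in which the tool goes at most 50 mm and 8.59 degrees, less where a joint would pass 70% of its speed; a pose out of reach is approached as far as the arm can. A call with a number of a shift or a turn outside -1 to 1 is refused whole. A call with a gripper value outside its range is refused whole. The fingers move at their own pace and stop on an object; the grip force is fixed at half the most. Time passes only in rows, so rows that repeat a pose let the fingers close, or fill a call up. It gives the time, the measured TCP pose, the force, the opening and the grip force at its end, in the units of the state.
- env.get_obs(): the state, without advancing time (a new reading comes with each control period).
- env.read_camera(name): name is "scene" or "top" or "wrist"; returns a dict with "image" (400x640x3 uint8, red, green, blue), "range_z" (400x640 float32, mm along the optical axis (not along the pixel's ray), 0 where there is no reading), "intrinsics" (3x3 intrinsics, pixels), "eye" and "orientation" of the camera in the world. Camera axes: x right, y up, looking along -z (the intrinsics and any distortion apply to the point x, -y, -z); pixel columns grow to the right and rows downward; lengths in mm; the calibration is good to about 2 mm. A picture is of the moment at which its call begins.
- env.sign_off(): hands the job in; it is judged then, once.
The state is a dict: "time": time; "joints": joint angles; "joint_velocities": joint speeds; "effort": joint torques, N m; "eef_pos": TCP position; "orientation": TCP orientation; "wrist_force": force on the tool from outside, world axes, zero at the start; "ft_torque": the same for the moment, N m; "width": opening from 0.0 (shut) to 1.0 (fully open); "gripper_force": force on a finger pad.
Only numpy, scipy, OpenCV 4.12 (cv2) and the standard library are available. Lean on these libraries where they do the work, as an engineer would, in place of code of your own. Each camera call takes 0.05 s, during which the arm holds its last target. There are 200 camera calls.

## Task

The black bar knob has come off the talk control of the grey window intercom and stands loose on the counter. Pick it up, turn it so that its D-shaped bore matches the flat of the D-shaft, push it fully home on the shaft, and press it right down against the spring so that the talk plunger is in. Leave the other things on the counter alone, and finish while still gripping the knob and keeping it pressed down: do not let go.

Things in the scene. Friction and masses are not known exactly. Their poses are not given: they have to be found in the camera images.
- knob: Loose black bar knob, about 50 g, upright on the counter. Origin: centre of its underside, on the bore axis; z up. Round skirt 44 mm across, z = 0 to 18 mm; on it a grip bar 14 mm wide (y), z = 18 to 42 mm, along x from -22 to +18 mm, ending in a narrower nose (8 mm wide) that reaches x = -29 mm, past the skirt. Grasp the bar across y, above the skirt.
- knob_bore (a point): Centre of the ceiling of the knob's bore, on its axis, 16 mm above its underside; axes as the knob's. The bore opens in the underside: D-shaped, 13.2 mm across, flat 2.9 mm from the axis on the -x side (under the nose), mouth widened to 17 mm over the first 2 mm. It goes on in one turning position only, with up to about 15 degrees of play.
- knob_nose (a point): Point of the knob under its nose, 26 mm from the axis on the -x side, at the height of the bore's ceiling.
- intercom: Grey intercom box fixed to the counter, 100 (x) x 170 (y) x 40 mm high, loudspeaker slots and a short microphone (up to 100 mm high) on its +y half, the bare talk shaft on its -y half. Origin: centre of the underside; z up.
- shaft_top (a point): Centre of the top of the upright steel D-shaft on the intercom, 68 mm above the counter when not pressed; z up; the frame turns with the shaft. Shaft 12 mm across, flat 2.5 mm from the axis on this frame's -x side, top 2 mm tapered. With the knob home this point is at the bore's ceiling and the knob's axes agree with these. The shaft turns with light friction (0.015 N m).
- shaft_tab (a point): Point over the small tab of the aluminium collar (46 mm across, 3 mm thick, top 18.5 mm below the shaft's top) that turns with the shaft: 26 mm from the axis on the -x side, level with the shaft's top. The tab sticks out to 33 mm, on the same side as the shaft's flat; with the knob home its nose stands over the tab.
- talk_plunger (a joint): Travel of the spring plunger that carries the shaft, m: 0 = up, 0.006 = fully in, downward. The spring takes 3 N to start and 9 N fully in; it comes up again when released.
- label_roll: Bystander: white roll of labels, 62 mm across, 41 mm high. Origin at the centre of its underside.
- ink_pad: Bystander: closed red stamp pad, 71 x 112 x 19 mm. Origin at the centre of its underside.
- stamp_return: Bystander: wooden rubber stamp, 26 x 64 x 71 mm, upright. Origin at the centre of its underside.
Not all that is in view belongs to the job. There is more than one size of the knob; the one meant has the size given above.

How it is judged (in metres and radians):
On the way, in this order (a step that is already met when the one before it is completed fails the run):
1. the knob is lifted off the counter in the fingers (height (world z) of knob above 0.02 m and contact force between the fingers and knob above 0.5 N), for 0.1 s.
2. the knob sits on the D-shaft, bore ceiling on the shaft's top (distance between knob_bore and shaft_top below 0.004 m and horizontal distance between knob_nose and shaft_tab below 0.01 m), for 0.1 s.
At the end, for the whole second after the job is handed in: The knob is home on the D-shaft (bore ceiling within 3 mm of the shaft's top, nose within 10 mm of over the tab, upright within 0.12 rad), the plunger is pressed in by more than 4.5 of its 6 mm, and the fingers still hold the knob with more than 1 N, all through the last second (distance between knob_bore and shaft_top below 0.003 m and horizontal distance between knob_nose and shaft_tab below 0.01 m and angle between knob's own z axis and vertical below 0.12 rad and value of joint talk_plunger above 0.0045 m and contact force between the fingers and knob above 1 N); the arm keeps its last pose, push and grip.
It fails at once if a bystander is pushed away by more than 30 mm (distance of any of label_roll, ink_pad, stamp_return from where it was at the start of the episode above 0.03 m).
It also fails if it takes over 32 s, if anything falls off the work surface, if the arm or the gripper's body presses on something with over 40 N, if the wrist force passes 120 N, or if a joint passes its speed limit or range.

## Working session

There is one attempt and no reset: what is moved stays moved. The work goes in short steps, Python scripts to look and compute and a tool call to move; the robot and the scene stay as the last step left them, time stands still between calls to the robot, and variables do not carry over. Pictures are saved under pics/ and viewed, at most 10 in all, crops included, and the job is handed in when it is done.

Besides the shell and the picture viewer there is one more tool, called after "Request:" as name([rows], argument=value, ...), one row to a line, values as JSON. move_arm: Moves the arm, as the interface text tells. Shift numbers are shares of 250 mm and turn numbers shares of 45 degrees, none past 1 either way. Its arguments: {"type":"object","properties":{"plan":{"type":"array","items":{"type":"array"}}},"required":["plan"]}

```bash
mkdir -p pics
cat > h.py <<'E'
import numpy as np, cv2
from plant import env
from scipy.spatial.transform import Rotation as R
def shot(n):
    c=env.read_camera(n); np.savez('/tmp/%s.npz'%n,**{k:np.asarray(v) for k,v in c.items()}); return c
def rot(c):
    o=np.asarray(c['orientation'],float)
    return R.from_quat(o).as_matrix() if o.size==4 else o.reshape(3,3)
def cloud(c):
    K=c['intrinsics'];d=c['range_z'].astype(float);v,u=np.mgrid[:d.shape[0],:d.shape[1]]
    p=np.stack([(u-K[0,2])/K[0,0]*d,-(v-K[1,2])/K[1,1]*d,-d],-1)
    return p@rot(c).T+np.asarray(c['eye'])
def plane(c,u,v,z):
    K=c['intrinsics'];r=rot(c)@np.array([(u-K[0,2])/K[0,0],-(v-K[1,2])/K[1,1],-1.]);e=np.asarray(c['eye'])
    return e+r*(z-e[2])/r[2]
def save(c,f): cv2.imwrite('pics/'+f,c['image'][:,:,::-1])
E
python3 - <<'E'
from h import *
for n in ['top','scene','wrist']:
    c=shot(n);save(c,n+'0.png');print(n,c['eye'],c['orientation'],c['intrinsics'].tolist(),c.keys())
print(env.get_obs())
a=[cv2.imread('pics/%s0.png'%n) for n in ['top','scene']]
E
```

```text
top [ 489.04130585   26.82247258 1134.99583571] [ 0.02913315 -0.03471829 -0.70402294  0.70872956] [[382.156111370806, 0.0, 325.22408021140836], [0.0, 382.156111370806, 198.47954865656132], [0.0, 0.0, 1.0]] dict_keys(['image', 'range_z', 'intrinsics', 'eye', 'orientation'])
scene [ -5.5896482  895.46923864 658.69072053] [-0.14949739  0.48354923  0.82772958 -0.24226929] [[494.05159884211156, 0.0, 319.7119758595484], [0.0, 494.05159884211156, 196.63552595047122], [0.0, 0.0, 1.0]] dict_keys(['image', 'range_z', 'intrinsics', 'eye', 'orientation'])
wrist [ 247.02721304 -552.30812414  373.24680887] [-0.12401236  0.09355679 -0.59095887  0.79160323] [[356.2102208144363, 0.0, 319.77742203750034], [0.0, 356.2102208144363, 193.50785616939544], [0.0, 0.0, 1.0]] dict_keys(['image', 'range_z', 'intrinsics', 'eye', 'orientation'])
{'time': 0.15, 'joints': array([-1.39809741e+00,  3.59373404e-01,  1.51120403e+00,  8.03312162e-06,
        1.27247547e+00, -1.15105756e-01]), 'joint_velocities': array([-0.0001025 , -0.00304501, -0.0035139 , -0.00027941, -0.00126502,
        0.00049407]), 'effort': array([ 9.22729887e-04, -5.28025496e+01, -2.78930998e+01, -1.73361182e-04,
        8.16727057e-03, -1.95420375e-05]), 'eef_pos': array([ 170.20969056, -574.80146699,  230.61882956]), 'orientation': array([ 9.89663820e-01,  1.43404990e-01, -1.71854932e-05, -7.29932646e-04]), 'wrist_force': array([-0.23019205,  0.49178406,  0.55638771]), 'ft_torque': array([ 0.01354211, -0.05427568, -0.016949  ]), 'gripper_force': 0.0, 'width': 0.9965682307262862}
```

View pics/top0.png

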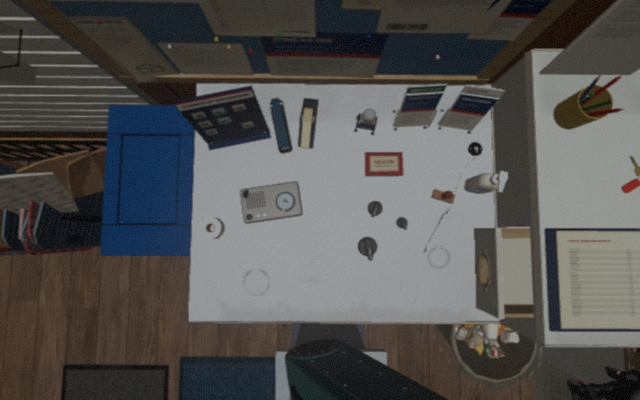

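View pics/scene0.png

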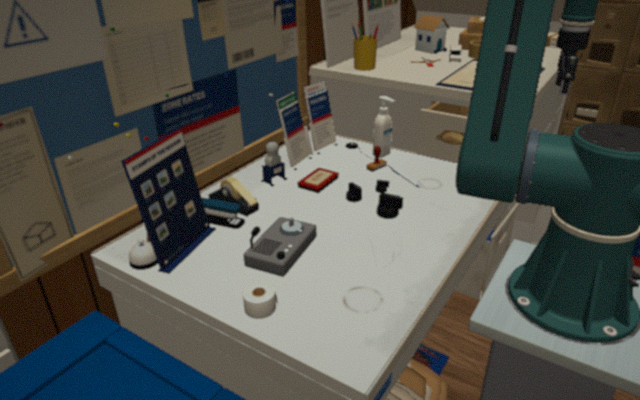

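The top view shows three black knobs near (375,208), (402,222) and (367,247). The intercom is at (271,201), with its shaft collar near (286,201). I'll measure sizes next.

Run:
```python
from h import *
c=dict(np.load('/tmp/top.npz'));P=cloud(c);im=c['image'].astype(int)
print('table',np.nanmedian(P[260:300,300:350,2]))
m=(im.max(2)<75)
sub=np.zeros_like(m);sub[190:270,340:430]=1
n,l,s,ce=cv2.connectedComponentsWithStats((m&sub).astype(np.uint8))
for i in range(1,n):
    if s[i,4]<30: continue
    q=P[l==i]; vv,uu=np.where(l==i)
    z=np.percentile(q[:,2],90); 
    pts=np.array([plane(c,u,v,15) for u,v in zip(uu,vv)])
    print(s[i],ce[i],'z90',z,'max',q[:,2].max(),'xy',np.median(pts,0),np.ptp(pts,0))
# intercom
q=P[180:225,238:306].reshape(-1,3); 
for lo,hi in[(30,45),(46,55),(60,75)]:
    k=q[(q[:,2]>lo)&(q[:,2]<hi)];print(lo,len(k),k.mean(0) if len(k) else'')
crop=np.hstack([cv2.resize(c['image'][a:a+90,b:b+90,::-1],(400,400),interpolation=2) for a,b in[(185,340),(160,230)]])
cv2.imwrite('pics/crop.png',cv2.convertScaleAbs(crop,alpha=1.6))
```

```text
table 0.2983690104629204
[368 201  14  15 134] [374.55970149 207.55223881] z90 43.386523233978394 max 1134.9958357113267 xy [ 566.28450513 -126.72637535   15.        ] [41.28754078 38.29240871  0.        ]
[397 218  10  11  80] [401.4375 222.4875] z90 33.20804986047788 max 37.951084905788775 xy [ 522.78844502 -205.71947426   15.        ] [29.24107612 26.52502444  0.        ]
[359 237  18  22 244] [366.96311475 246.01229508] z90 56.04918050452004 max 59.85700985573499 xy [ 452.44460114 -104.23099958   15.        ] [60.65840766 49.55888109  0.        ]
30 1726 [577.74550704 176.57156689  40.29584355]
46 226 [571.88293851 148.28720448  50.03612611]
60 14 [584.53026581 147.92870632  68.22690541]
```

View pics/crop.png

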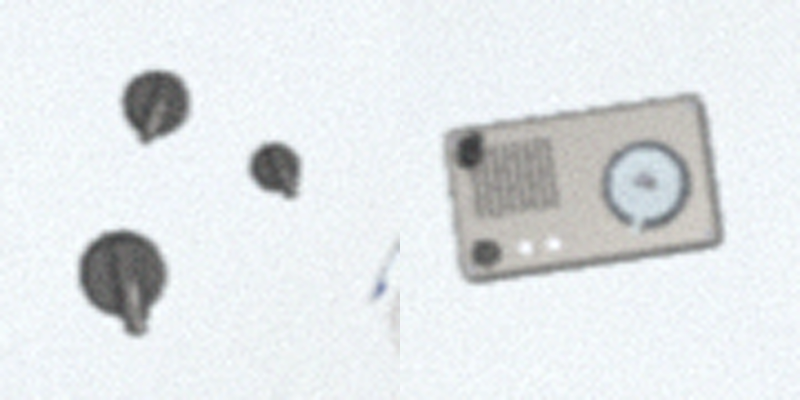

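The first knob at (157,101) in the left crop is the right one: it is 43 mm tall and about 44 mm across. It sits at about (568,-127) with its nose at (147,138), so its yaw is about -15°. The shaft tab at (637,225) in the right crop gives a shaft yaw of about -12°. I'll approach for a wrist view.

Request:
move_arm([
  [[0.13,0.15,0],-0.12,1],
  [[0.27,0.3,0],-0.25,1],
  [[0.4,0.45,0],-0.4,1],
  [[0.5,0.6,0],-0.55,1],
  [[0.6,0.75,0],-0.7,1],
  [[0.7,0.85,0],-0.7,1],
  [[0.8,0.9,0],-0.7,1],
  [[0.8,0.9,0],-0.7,1],
  [[0.8,0.9,0],-0.7,1],
  [[0.8,0.9,0],-0.7,1],
])

```text
time: 1.15
eef_pos: [369.6, -350.6, 231.0]
orientation: [0.991, -0.131, -0.0, -0.0]
wrist_force: [-0.2, 0.8, 0.3]
width: 1.0
gripper_force: 0.0
```

Request:
move_arm([
  [[0.1,0.12,0],0,1],
  [[0.25,0.28,0],0,1],
  [[0.4,0.44,0],0,1],
  [[0.55,0.6,0],0,1],
  [[0.7,0.75,-0.1],0,1],
  [[0.79,0.89,-0.2],0,1],
  [[0.79,0.89,-0.28],0,1],
  [[0.79,0.89,-0.28],0,1],
  [[0.79,0.89,-0.28],0,1],
  [[0.79,0.89,-0.28],0,1],
])

```text
time: 2.15
eef_pos: [567.8, -129.6, 162.4]
orientation: [0.991, -0.131, 0.001, 0.0]
wrist_force: [-0.1, -0.6, -0.2]
width: 1.003
gripper_force: 0.0
```

Run:
```python
from h import *
c=shot('wrist');save(c,'w1.png');o=env.get_obs();print(o['time'],o['eef_pos'],R.from_quat(o['orientation']).as_matrix().round(3).tolist(),o['wrist_force'])
P=cloud(c);im=c['image'].astype(int)
print(c['eye'],'table',np.median(P[...,2]))
for lo,hi in[(36,46),(14,22)]:
    k=P[(P[...,2]>lo)&(P[...,2]<hi)&(np.hypot(P[...,0]-568,P[...,1]+127)<45)]
    if len(k):
        print(lo,len(k),np.median(k[:,2]),cv2.minAreaRect(k[:,:2].astype(np.float32)),cv2.minEnclosingCircle(k[:,:2].astype(np.float32)))
```

```text
2.2 [ 567.96915681 -129.67007168  162.72120236] [[0.965, -0.261, 0.002], [-0.261, -0.965, -0.001], [0.002, 0.0, -1.0]] [ 0.29882594 -0.52255245  0.98027703]
[ 644.92458926 -149.73203332  305.23214617] table 0.16645398222189556
36 960 41.899829639634845 ((560.758056640625, -125.37957763671875), (13.986084938049316, 46.49299621582031), 68.69196319580078) ((560.8042602539062, -125.65025329589844), 23.395902633666992)
14 1151 17.97676739421786 ((566.741455078125, -127.81761169433594), (41.81928634643555, 39.79722213745117), 70.6888198852539) ((565.7686157226562, -127.21183013916016), 21.23320770263672)
```

View pics/w1.png

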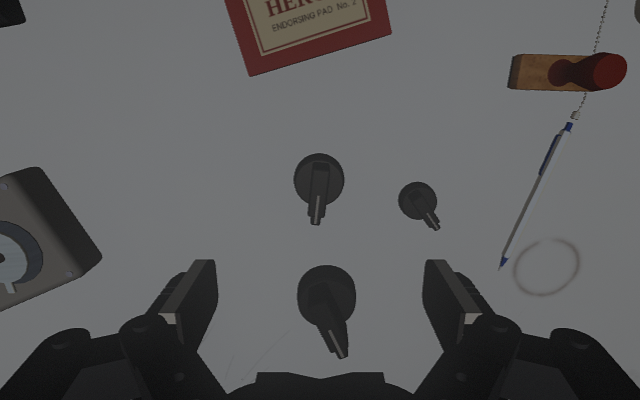

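The wrist view shows the target knob at (319,185), its nose pointing down to (316,220), between the fingers with room around it. I'll refine its yaw and measure the shaft as far as it is visible.

Run:
```python
from h import *
c=dict(np.load('/tmp/wrist.npz'));P=cloud(c)
k=P[(P[...,2]>39)&(P[...,2]<45)&(np.hypot(P[...,0]-568,P[...,1]+127)<45)][:,:2]
m=k.mean(0);w,v=np.linalg.eigh(np.cov((k-m).T));a=v[:,1]*np.sign(v[0,1]);t=(k-m)@a;s=(k-m)@v[:,0]
print(m,np.degrees(np.arctan2(a[1],a[0])),t.min(),t.max(),np.percentile(s,[1,99]))
for lo,hi in[(-30,-18),(-18,-8),(-8,2),(2,12),(12,30)]:
    b=(t>lo)&(t<hi);print(lo,b.sum(),np.percentile(s[b],[3,50,97]).round(2) if b.any() else'')
print('axis from +x end', m+a*(t.max()-18))
k=P[(P[...,2]>60)&(P[...,2]<72)];print('shaft',len(k),k.mean(0) if len(k) else '')
```

```text
[ 562.63738417 -126.06336564] -21.52765049739964 -25.246874619058406 21.184661897452553 [-6.7935357   6.82270224]
-30 87 [-3.82 -0.15  4.04]
-18 205 [-6.49  0.08  6.64]
-8 216 [-6.52  0.05  6.46]
2 219 [-6.46 -0.01  6.68]
12 213 [-6.46 -0.04  6.46]
axis from +x end [ 565.59988593 -127.23197795]
shaft 1216 [ 602.58884568 -325.26228534   67.09720266]
```

Request:
move_arm([
  [[-0.008,0.009,-0.1],-0.142,1],
  [[-0.008,0.009,-0.2],-0.142,1],
  [[-0.008,0.009,-0.3],-0.142,1],
  [[-0.008,0.009,-0.4],-0.142,1],
  [[-0.008,0.009,-0.5],-0.142,1],
  [[-0.008,0.009,-0.54],-0.142,1],
  [[-0.008,0.009,-0.565],-0.142,1],
  [[-0.008,0.009,-0.565],-0.142,1],
  [[-0.008,0.009,-0.565],-0.142,-1],
  [[-0.008,0.009,-0.565],-0.142,-1],
])

```text
time: 3.2
eef_pos: [566.7, -125.9, 21.2]
orientation: [0.983, -0.186, 0.001, 0.0]
wrist_force: [-0.1, 1.3, -0.2]
width: 0.693
gripper_force: 0.0
```

Request:
move_arm([
  [[0,0,0],0,-1],
  [[0,0,0],0,-1],
  [[0,0,0],0,-1],
  [[0,0,0],0,-1],
  [[0,0,0],0,-1],
  [[0,0,0],0,-1],
  [[0,0,0],0,-1],
  [[0,0,0],0,-1],
  [[0,0,0],0,-1],
  [[0,0,0],0,-1],
])

```text
time: 4.2
eef_pos: [566.2, -125.6, 20.5]
orientation: [0.983, -0.186, 0.0, -0.0]
wrist_force: [-0.5, -0.1, 5.8]
width: 0.147
gripper_force: 59.1
```

Gripped at 59 N. Next I lift and move to beside the shaft to look.

Request:
move_arm([
  [[0,0,0.1],0,-1],
  [[0,0,0.25],0,-1],
  [[0,0,0.4],0,-1],
  [[0,0.1,0.5],0,-1],
  [[0,0.25,0.5],0,-1],
  [[0,0.4,0.5],0,-1],
  [[0,0.55,0.5],0,-1],
  [[0,0.65,0.5],0,-1],
  [[0,0.7,0.5],0,-1],
  [[0,0.7,0.5],0,-1],
])

```text
time: 5.2
eef_pos: [565.4, 50.7, 144.7]
orientation: [0.983, -0.185, -0.0, -0.0]
wrist_force: [-0.4, -0.6, -0.6]
width: 0.146
gripper_force: 58.6
```

Run:
```python
from h import *
from h import env
import time
c=shot('wrist');save(c,'w2.png');o=env.get_obs();print(o['time'],o['eef_pos'],R.from_quat(o['orientation']).as_matrix().round(3).tolist(),o['wrist_force'],o['width'])
P=cloud(c)
for lo,hi in[(62,74),(46,53)]:
    k=P[(P[...,2]>lo)&(P[...,2]<hi)&(np.hypot(P[...,0]-578,P[...,1]-148)<45)]
    if len(k): print(lo,len(k),np.median(k[:,2]),k.mean(0),cv2.minEnclosingCircle(k[:,:2].astype(np.float32)))
```

```text
5.25 [565.62002598  49.43456798 144.74698871] [[0.932, -0.364, -0.0], [-0.364, -0.932, -0.0], [-0.0, 0.001, -1.0]] [-0.26189666 -0.29735596 -0.82269134] 0.1484948895738189
62 224 67.54724493254257 [582.73961866 133.14220055  66.96130723] ((581.7123413085938, 134.01466369628906), 5.83488130569458)
46 2746 49.57348472805643 [580.67513856 133.71094128  49.55838987] ((575.9752807617188, 135.811767578125), 27.86615753173828)
```

View pics/w2.png

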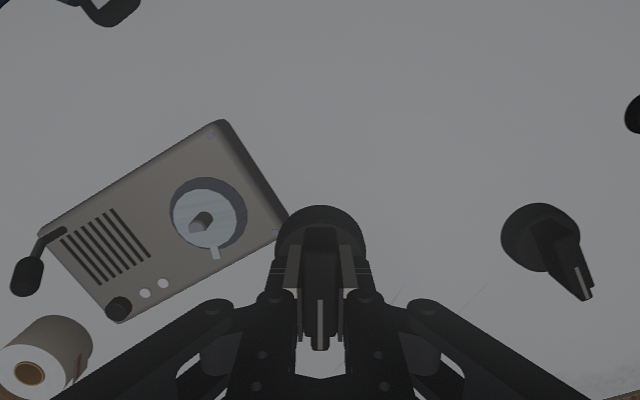

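The wrist view shows the shaft at (200,222), its collar at (208,213) and the tab at (216,252). The knob is held straight. The top and wrist estimates of the shaft differ by 14 mm, so I'll cross-check them.

Run:
```python
from h import *
t=dict(np.load('/tmp/top.npz'));w=dict(np.load('/tmp/wrist.npz'))
print('top collar',plane(t,285.4,201,49.5),'tab',plane(t,283.3,210.6,49.5))
print('wrist collar',plane(w,208.5,213,49.5),'tab',plane(w,216,254,49.5), 'shaft',plane(w,200,221,68))
P=cloud(t);q=P[180:225,238:306];m=(q[...,2]>46)&(q[...,2]<55);print(np.median(q[m],0));m=(q[...,2]>60)&(q[...,2]<75);print(q[m].round(0)[:, :].tolist())
# wrist: collar blob
P=cloud(w);d=np.hypot(P[...,0]-581,P[...,1]-134);m=(P[...,2]>48)&(P[...,2]<51.5)&(d<40)
k=P[m][:,:2];cen=np.array([581.5,134.])
for _ in range(10):
    dd=np.hypot(*(k-cen).T); e=k[dd<24.5]; cen=e.mean(0) if 0 else cen
    # circle fit on outer rim by angle bins
    th=np.arctan2(k[:,1]-cen[1],k[:,0]-cen[0]);b=((th+np.pi)/(2*np.pi)*36).astype(int)%36
    r=np.array([k[b==i][np.argmax(dd[b==i])] if (b==i).any() else [np.nan]*2 for i in range(36)]);rr=np.hypot(*(r-cen).T)
    g=r[(rr>20)&(rr<25.5)];A=np.c_[2*g,np.ones(len(g))];s=np.linalg.lstsq(A,(g**2).sum(1),rcond=None)[0];cen=s[:2]
print('circle',cen,np.sqrt(s[2]+cen@cen),len(g))
dd=np.hypot(*(k-cen).T);tb=k[(dd>25.5)&(dd<34)];v=tb.mean(0)-cen
print('tab',len(tb),tb.mean(0),dd[dd<34].max(),'yaw +x',np.degrees(np.arctan2(-v[1],-v[0])))
for lo,hi in [(66,70)]:
    k=P[(P[...,2]>lo)&(P[...,2]<hi)&(d<20)];print('shaft',len(k),cv2.minEnclosingCircle(k[:,:2].astype(np.float32)),k.mean(0),cv2.minAreaRect(k[:,:2].astype(np.float32)))
```

```text
top collar [579.38700127 131.92540833  49.5       ] tab [551.97459668 137.4581034   49.5       ]
wrist collar [583.69098156 129.60892289  49.5       ] tab [552.44945647 139.14843015  49.5       ] shaft [585.03364555 129.09421241  68.        ]
[573.73362678 136.29669256  50.04228022]
[[608.0, 241.0, 70.0], [608.0, 238.0, 69.0], [583.0, 137.0, 69.0], [583.0, 134.0, 70.0], [584.0, 132.0, 66.0], [584.0, 129.0, 66.0], [581.0, 137.0, 68.0], [580.0, 134.0, 72.0], [581.0, 131.0, 66.0], [581.0, 129.0, 66.0], [578.0, 137.0, 64.0], [578.0, 134.0, 70.0], [578.0, 131.0, 69.0], [578.0, 128.0, 71.0]]
circle [580.91062367 134.65009449] 22.78698531356895 34
tab 70 [552.28460915 140.0941903 ] 32.936114497060906 yaw +x -10.767921363205163
shaft 172 ((581.7238159179688, 134.05685424804688), 5.795889377593994) [582.4423663  133.79538908  67.79203672] ((582.7348022460938, 133.594970703125), (10.926312446594238, 8.078405380249023), 73.08873748779297)
```

Both views agree on the collar centre at about (581,134.5), with r = 22.8 and yaw -10.8°. Now that the arm has settled, I'll measure the knob in the hand from the same camera.

Run:
```python
from h import *
c=shot('wrist');o=env.get_obs();T=o['eef_pos'];print(o['time'],T,o['joint_velocities'].round(3))
P=cloud(c);M=R.from_quat(o['orientation']).as_matrix()
q=(P-T)@M  # tool frame
near=np.hypot(q[...,0],q[...,1])<45
h=-q[...,2];print(np.histogram(h[near],bins=np.arange(-30,40,3)))
for lo,hi in[(-5,0.5),(19,24)]:
    k=q[near&(h>lo)&(h<hi)];
    print(lo,len(k),'med',np.median(k,0),'x',np.percentile(k[:,0],[1,99]),'y',np.percentile(k[:,1],[1,99]),cv2.minEnclosingCircle(k[:,:2].astype(np.float32)))
d=np.hypot(P[...,0]-581,P[...,1]-134);k=P[(P[...,2]>66)&(P[...,2]<70)&(d<15)]
print('shaft',k.mean(0)); k=P[(P[...,2]>48)&(P[...,2]<51)&(d<24)][:,:2]; print('collar',cv2.minEnclosingCircle(k.astype(np.float32)),cv2.fitEllipse(cv2.convexHull(k.astype(np.float32))))
```

```text
5.3 [565.77640266  48.72638965 144.79620663] [-0.019 -0.002 -0.001 -0.001  0.     0.001]
(array([   0,    0,    0,   75,  168,  166,  282,  324,  629,  919,   87,
        153,  247,  291,  313,  355, 1059, 2701,  335,  346,  288,  230,
        779]), array([-30, -27, -24, -21, -18, -15, -12,  -9,  -6,  -3,   0,   3,   6,
         9,  12,  15,  18,  21,  24,  27,  30,  33,  36,  39]))
-5 1446 med [13.0611865  -1.70407828  2.71367736] x [ 3.13234548 20.43449849] y [-21.23749659  18.297613  ] ((2.942229747772217, -1.4504079818725586), 20.483497619628906)
19 3632 med [  1.48857482  -1.27796923 -21.45668896] x [-27.07699158  17.66917104] y [-19.257635    16.52815734] ((-5.2682976722717285, -1.4123189449310303), 23.938772201538086)
shaft [582.48852717 133.80867992  67.89634063]
collar ((580.480224609375, 134.56869506835938), 23.383041381835938) ((580.7448120117188, 134.7273712158203), (45.573219299316406, 45.89686965942383), 43.87907791137695)
```

Relative to the tool, the held knob appears about 1.4 mm off across the fingers. It is physically centred there, so that is camera bias. The corrected shaft position is about (580.6,133.0), which agrees with the top view. I'll move above it.

Request:
move_arm([
  [[0.02,0.08,0],0.1,-1],
  [[0.04,0.16,0],0.2,-1],
  [[0.061,0.25,0],0.238,-1],
  [[0.061,0.31,0],0.238,-1],
  [[0.061,0.334,-0.05],0.238,-1],
  [[0.061,0.334,-0.12],0.238,-1],
  [[0.061,0.334,-0.18],0.238,-1],
  [[0.061,0.334,-0.18],0.238,-1],
  [[0.061,0.334,-0.18],0.238,-1],
  [[0.061,0.334,-0.18],0.238,-1],
])

```text
time: 6.3
eef_pos: [581.5, 132.5, 100.5]
orientation: [0.996, -0.094, 0.0, -0.0]
wrist_force: [0.0, 0.4, 0.5]
width: 0.15
gripper_force: 58.6
```

Run:
```python
from h import *
c=shot('scene');o=env.get_obs();print(o['time'],o['eef_pos'],o['wrist_force'])
print(o['orientation'])
im=c['image'][190:270,230:350,::-1];cv2.imwrite('pics/s2.png',cv2.convertScaleAbs(cv2.resize(im,(780,520),interpolation=cv2.INTER_CUBIC),alpha=1.8))
```

```text
6.35 [581.65744384 132.62579194 100.7024316 ] [ 0.6065563   0.06130395 -0.41011631]
[ 9.95625062e-01 -9.34359975e-02  6.58881925e-04 -1.24332877e-04]
```

View pics/s2.png

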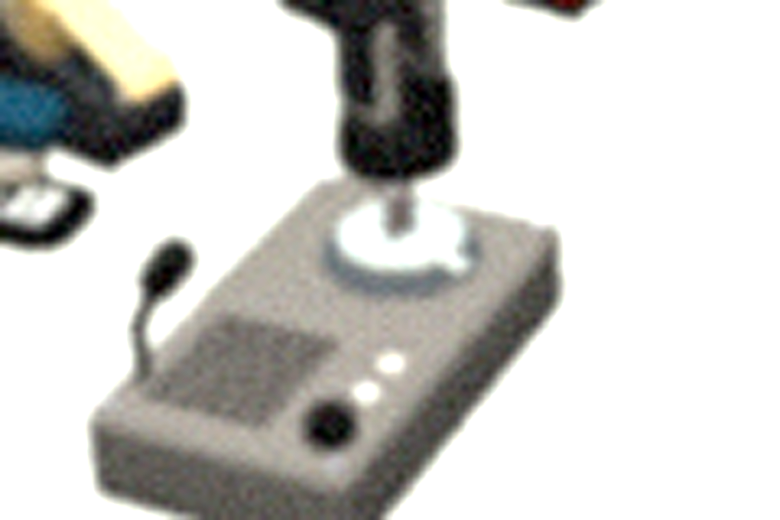

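In the scene view the knob skirt is centred at u≈399 and the shaft is at u≈401, about 1 mm apart. I'll descend gently.

Request:
move_arm([
  [[0,0,-0.012],0,-1],
  [[0,0,-0.024],0,-1],
  [[0,0,-0.034],0,-1],
  [[0,0,-0.044],0,-1],
  [[0,0,-0.054],0,-1],
  [[0,0,-0.064],0,-1],
  [[0,0,-0.072],0,-1],
  [[0,0,-0.08],0,-1],
  [[0,0,-0.08],0,-1],
  [[0,0,-0.08],0,-1],
])

```text
time: 7.35
eef_pos: [580.8, 133.3, 79.8]
orientation: [0.996, -0.093, -0.0, -0.0]
wrist_force: [-1.1, 3.1, -1.6]
width: 0.146
gripper_force: 58.4
```

The shaft is about 9 mm into the bore with low force. I'll continue to home.

Request:
move_arm([
  [[0,0,-0.006],0,-1],
  [[0,0,-0.012],0,-1],
  [[0,0,-0.018],0,-1],
  [[0,0,-0.024],0,-1],
  [[0,0,-0.03],0,-1],
  [[0,0,-0.03],0,-1],
  [[0,0,-0.03],0,-1],
  [[0,0,-0.03],0,-1],
  [[0,0,-0.03],0,-1],
  [[0,0,-0.03],0,-1],
])

```text
time: 8.35
eef_pos: [580.9, 133.3, 72.6]
orientation: [0.996, -0.093, -0.0, -0.0]
wrist_force: [-2.9, 5.6, 2.9]
width: 0.151
gripper_force: 59.1
```

Request:
move_arm([
  [[0,0,-0.005],0,-1],
  [[0,0,-0.01],0,-1],
  [[0,0,-0.015],0,-1],
  [[0,0,-0.02],0,-1],
  [[0,0,-0.025],0,-1],
  [[0,0,-0.025],0,-1],
  [[0,0,-0.025],0,-1],
  [[0,0,-0.025],0,-1],
  [[0,0,-0.025],0,-1],
  [[0,0,-0.025],0,-1],
])

```text
time: 9.35
eef_pos: [581.0, 133.3, 66.8]
orientation: [0.996, -0.093, 0.0, -0.0]
wrist_force: [-2.9, 4.5, 7.8]
width: 0.149
gripper_force: 59.6
```

7.8 N suggests about 5 mm of plunger travel. I'll press a little further, to the stop.

Request:
move_arm([
  [[0,0,-0.003],0,-1],
  [[0,0,-0.006],0,-1],
  [[0,0,-0.009],0,-1],
  [[0,0,-0.009],0,-1],
  [[0,0,-0.009],0,-1],
  [[0,0,-0.009],0,-1],
  [[0,0,-0.009],0,-1],
  [[0,0,-0.009],0,-1],
  [[0,0,-0.009],0,-1],
  [[0,0,-0.009],0,-1],
])

```text
time: 10.35
eef_pos: [581.2, 133.3, 66.1]
orientation: [0.996, -0.093, 0.0, -0.0]
wrist_force: [-6.9, 4.3, 19.5]
width: 0.147
gripper_force: 61.7
```

Run:
```python
from h import *
c=shot('scene');o=env.get_obs();print(o['time'],o['eef_pos'],o['wrist_force'],o['width'],o['gripper_force'])
im=c['image'][190:270,230:350,::-1];cv2.imwrite('pics/s3.png',cv2.convertScaleAbs(cv2.resize(im,(780,520),interpolation=cv2.INTER_CUBIC),alpha=1.8))
```

```text
10.4 [581.14482664 133.30196367  66.1017471 ] [-7.2378978   3.36329806 19.53310442] 0.1507484007482372 61.74541354179382
```

View pics/s3.png

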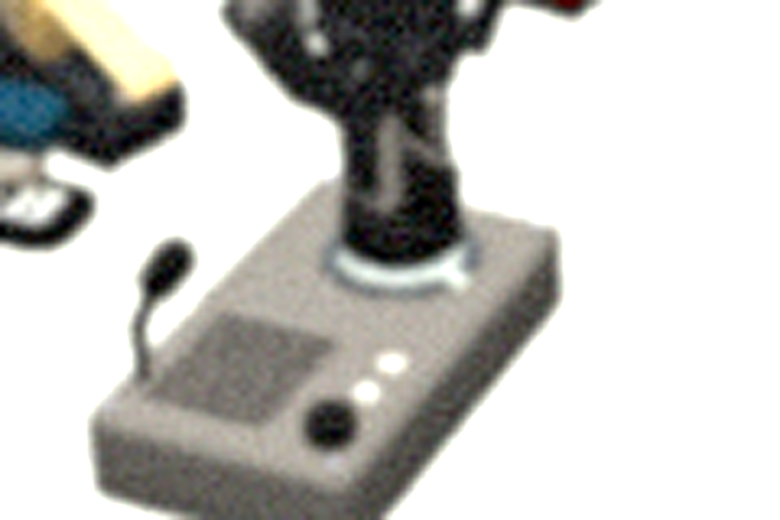

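The knob sits on the collar at about (400,260) with the tab at (455,275) on the nose side. The force jumped to 19.5 N, so the plunger is at its stop. I'll hand it in.

```bash
python3 -c "
from h import *
print(env.sign_off())"
```

```text
the job is handed in; nothing more can be done
None
```

I put the knob on the D-shaft and pressed it fully down (19.5 N measured, against 9 N to bottom the spring), then handed the job in still gripping it at about 60 N; no pass or fail result came back.

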